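# Slide the jar board home under the label head

## Robot

A 7-joint arm with a two-finger parallel gripper is mounted at the origin on the work surface. World frame = base frame: x ahead of the robot, y to its left, z up, the work surface at z = 0. Lengths are in mm, angles in rad, forces in N, time in s.
With the tool pointing down it reaches from about 400 to 925 mm from the base axis. Payload 5.6 kg.
Tool frame: the origin (TCP) lies midway between the tips of the shut fingers; the grasp point (between the pads) lies 19 mm behind it; z points along the fingers, y is the line along which they close (so a half turn about z gives the same grasp; the last joint's range is limited). The gripper opens to 85 mm and grips with 20 to 120 N. Pads are 22 mm wide; open, the fingers measure 114 mm over their backs; the gripper's body (76 mm by 85 mm) begins 54 mm behind the grasp point. The pads swing forward as they close: fully open they stand 13 mm farther back than shut.
Start: joints at [-1.235, 0.468, -0.012, 1.603, 0.006, 1.071, -0.056], TCP at [240.414, 603.912, 231.29] pointing down, gripper open.
Joint ranges: [-2.53, 2.53], [-0.31, 2.02], [-1.57, 1.55], [0.28, 2.44], [-1.29, 4.43], [0.15, 1.84], [-2.92, 2.92]. Speed limits (rad/s): [2.57, 2.57, 3.14, 3.14, 3.14, 3.14, 3.14].

## Interface

Orientations are given as a rotation vector (axis times angle).
In Python, from station import ctrl, jaws, kinematics, sense, imaging, hand_in, spotter gives the robot as it stands. Calls block until the motion is done:
- ctrl.move_to(position, orientation): joint-space move of the TCP to a pose.
- ctrl.line_to(position, attitude=None, vel=150): straight line of the TCP; attitude=None keeps the orientation; vel is the mean speed in mm/s.
- ctrl.move_joints(angles): joint-space move.
- jaws.let_go() and jaws.clamp(): open the fingers fully, or close them until they stop; the grip force is fixed at half the most.
- ctrl.hold(seconds).
- kinematics.ik(position, orientation): joint angles nearest the present ones, or None.
- sense(): the state.
- imaging.get_image(name): name is "scene" or "top"; returns a dict with "pixels" (420x560x3 uint8, blue, green, red), "depth" (420x560 float32, mm along the optical axis (not along the pixel's ray), 0 where there is no reading), "mtx" (3x3 intrinsics, pixels), "k1" (the pictures are not rectified: a ray, as slopes to the right and down, at radius r is drawn at 1 + k1 r^2 times it, then the intrinsics apply), "R" (3x3) and "t" (3): a world point X has camera coordinates R X + t. Camera axes: x right, y down, z forward; pixel columns grow to the right and rows downward; lengths in mm; the calibration is good to about 2 mm. A picture is of the moment at which its call begins.
A pose or a line that the arm cannot do raises ctrl.Unreachable and nothing moves.
- hand_in(): hands the job in; it is judged then, once.
Trained networks look in the newest picture that a camera, given by its name, has taken for a name from the list of things; names that differ only in an ending like _2 or _b are one class to them, and where a whole thing is asked for, a point or a joint stands for the part that bears it (a point fixed in the world has none). Each returns a list of dicts, best first, with "p" (0 to 1); they miss things now and then, are a little off and sometimes report something else, mostly with a low value. They report only what shows in the picture. A call takes as long as a camera call. They do not tell look-alikes from the thing itself.
- spotter.find_in(camera, label): "uv" ([column, row] in pixels, amid what is visible of it).
- spotter.mark_of(camera, label): "uv" ([column, row] in pixels: a listed point, or the origin of a listed thing).
The state is a dict: "clock": time; "joint_positions": joint angles; "qvel": joint speeds; "joint_torque": joint torques, N m; "tcp_pos": TCP position; "tool_rot": TCP orientation; "force": force on the tool from outside, world axes, zero at the start; "ft_torque": the same for the moment, N m; "grip_width": opening from 0.0 (shut) to 1.0 (fully open); "finger_force": force on a finger pad.
Only numpy, scipy, OpenCV 4.12 (cv2) and the standard library are available. Lean on these libraries where they do the work, as an engineer would, in place of code of your own. Each camera call takes 0.05 s, during which the arm holds its last target. There are 200 camera calls.

## Task

A jar of jam stands on the wooden carrier board at the labelling station. Push the board with the fingertips along its rails, towards the label head, until you feel it drop fully into the locating notches, without lifting it. Leave the jar standing untouched in its place on the board, and do not disturb the jars and utensils around.

Things in the scene. Friction and masses are not known exactly. Their poses are not given: they have to be found in the camera images.
- station: Fixed labelling station: blue base 360 x 130 mm (x -230 to +130), four aluminium strips along x (tops 20 mm above the table) between white side guides (inner faces y = +-52 mm, tops 36 mm above the table). Origin: on the table, under the board's middle when home. x: the direction the board slides home; z up. Black end stop 32 mm high at x = +118 to +130.
- notch (a point): Middle of the notches, at strip-top height (20 mm above the table), over the station's origin. Each strip has a 32 mm gap, 8 mm deep: outer strips (y = +-40 mm) at 65 mm beyond this point along station x, inner strips (y = +-18) 65 mm before it. Each foot has 4 mm play either way, so the board comes to rest up to 4 mm before or past home, at a hard stop.
- label_head (a point): Top centre of the white label head's casing, 110 mm above the table, fixed on the station at x = +60, y = -135 mm. With its nose and paper reel it fills x = +10 to +110, y = -64 to -175 mm, up to 146 mm above the table.
- board: Loose wooden carrier board, 180 (x) x 100 (y) mm, about 0.35 kg, axes as the station's, 2 mm play to each guide. Origin: its middle, at the underside of its feet: 20 mm above the table while riding, 12 mm once home. Feet 0 to 10 mm, wood 10 to 34 mm above the origin. All four feet drop together. Starts 65 to 130 mm short of home; takes a few newtons to slide.
- board_rear (a point): Centre of the board's flat rear face, the one to push on: at x = -90 mm of the board, 22 mm above its origin. The face is 100 mm wide and 24 mm high.
- jar: The jam jar on the board: dark red, pinkish lid, 64 mm across, 70 mm high, about 0.3 kg. Origin: centre of its underside. It stands loosely in a square recess 68 mm wide, 6 mm deep, whose floor is 28 mm above the board's origin and whose centre is at x = +30, y = 0 mm of the board. Do not touch it.
- jar_near: Bystander: loose jam jar, cream lid up, 64 mm across, 70 mm high, on the table on the station's +y side. Origin: centre of its underside.
- jar_turned: Bystander: loose jam jar standing on its lid, 64 mm across, 70 mm high, on the table on the station's -y side. Origin: centre of its underside.
- jug: Bystander: clear plastic jug, 100 mm across, 130 mm high, handle on one side. Origin: centre of its underside.
- lids: Bystander: stack of jar lids, 67 mm across, 36 mm high. Origin: centre of its underside.
- spoon: Bystander: steel spoon lying on the table. Origin: underside, along its handle.
- tub: Bystander: white open tub, 100 mm across, 60 mm high. Origin: centre of its underside.
Not all that is in view belongs to the job. What is shaped like the board but orange or purple is not meant.

How it is judged:
By the outcome, as a careful person would: the job done as asked, in the order asked, and still so for the second after the job is handed in, with the robot touching nothing.
It also fails if it takes over 40 s, if anything falls off the work surface, if the arm or the gripper's body presses on something with over 40 N, if the wrist force passes 120 N, or if a joint passes its speed limit or range.

## Working session

There is one attempt and no reset: what is moved stays moved. The work goes in short steps, each a Python script; the robot and the scene stay as the last script left them, time stands still between calls to the robot, and variables do not carry over. Pictures are saved under pics/ and viewed, at most 10 in all, crops included, and the job is handed in when it is done.

```bash
mkdir -p pics; ls
cat > h.py <<'E'
import numpy as np, cv2
from station import ctrl, jaws, kinematics, sense, imaging, hand_in, spotter
def ray(im,uv):
    K=im["mtx"];d=np.array([(uv[0]-K[0,2])/K[0,0],(uv[1]-K[1,2])/K[1,1]])
    s=d.copy()
    for _ in range(20): s=d/(1+im["k1"]*(s@s))
    return np.array([s[0],s[1],1.])
def at_z(im,uv,z):
    R=np.array(im["R"]);t=np.array(im["t"]);c=-R.T@t;r=R.T@ray(im,uv)
    return c+r*(z-c[2])/r[2]
def at_d(im,uv):
    u,v=int(round(uv[0])),int(round(uv[1]))
    p=im["depth"][v-1:v+2,u-1:u+2]; d=np.median(p[p>0]) if (p>0).any() else np.nan
    return np.array(im["R"]).T@(ray(im,uv)*d-np.array(im["t"]))
E
python3 - <<'E'
from h import *
np.set_printoptions(precision=1,suppress=True)
for c in ["scene","top"]:
    im=imaging.get_image(c); cv2.imwrite(f"pics/{c}1.png",im["pixels"])
    print(c,"cam",-np.array(im["R"]).T@np.array(im["t"]))
    for l in ["station","notch","label_head","board","board_rear","jar"]:
        for d in spotter.mark_of(c,l)[:4]: print(l,np.array(d["uv"]),round(d["p"],2),at_d(im,d["uv"]))
print(sense()["clock"],sense()["tool_rot"],sense()["tcp_pos"])
E
```

```text
pics
scene cam [1205.4 -286.4 1157.9]
station [338.3 245.4] 0.58 [633.4  89.9  49.5]
notch [340.6 234.3] 0.58 [583.3 123.5  13.8]
label_head [374.3 256.4] 0.63 [739.9 130.4 139.4]
label_head [303.5 240.9] 0.28 [586.4   6.   48.4]
board [301.5 242. ] 0.96 [590.3  -1.7  52.8]
board [273.1 186.5] 0.68 [366.9  -5.2  33.7]
board [214.4 286.9] 0.6 [ 629.6 -262.5   34. ]
board_rear [238.7 309.5] 0.95 [ 697.9 -219.4    1.2]
board_rear [280.5 204.7] 0.94 [436.8  -6.9  31.1]
board_rear [272.6 241.4] 0.58 [561.1 -75.5  52.8]
jar [311.5 228.6] 0.63 [596.8  21.7 117.3]
top cam [ 431.4  -10.9 1426.8]
station [249.4 193.8] 0.92 [582.9 109.1  12.6]
notch [251.4 191.8] 0.76 [589.4 102.7  12. ]
label_head [238.8 141.6] 0.88 [724.9 129.9 139.4]
board [281.7 198.2] 0.76 [564.    4.8  53.8]
board [287.2 264.3] 0.66 [358. -11.  33.]
board [366.4 183.3] 0.62 [ 612.3 -265.1   28.6]
board_rear [307.2 201.8] 0.9 [552.2 -74.6  53.6]
board_rear [289.1 241.2] 0.88 [430.1 -17.4  32.8]
board_rear [353.8 161. ] 0.82 [ 683.4 -225.4   34.1]
jar [272.1 197.7] 0.58 [559.4  32.6 118.1]
jar [281.2 198.2] 0.22 [564.    6.4  53.8]
0.7 [0.6 3.1 0. ] [240.4 603.9 231.3]
```

Run:
```python
import cv2
a=cv2.imread("pics/top1.png")[90:300,130:410]
cv2.imwrite("pics/topc.png",cv2.resize(a,(800,600),interpolation=cv2.INTER_CUBIC))
```

```text
(no output)
```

View pics/topc.png

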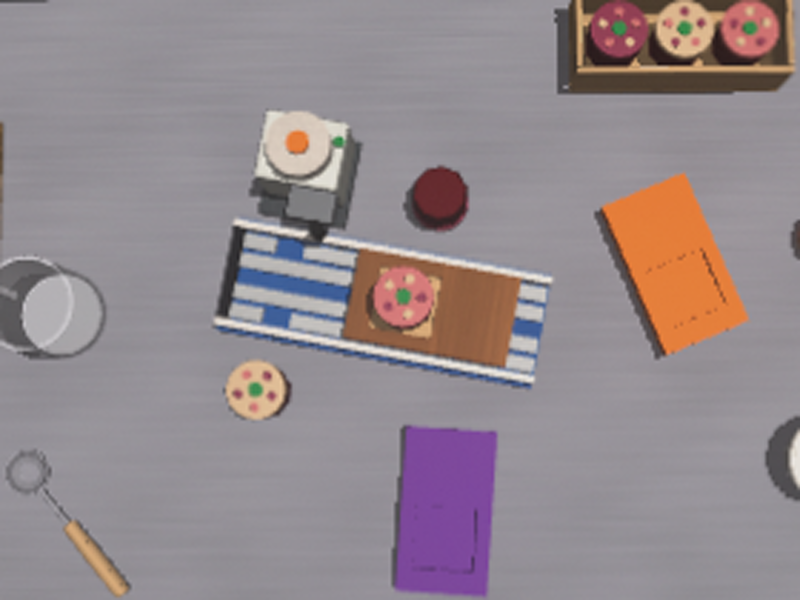

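View pics/scene1.png

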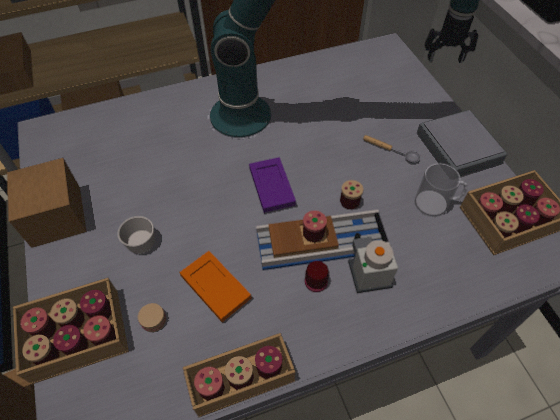

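The brown board at top-crop (430,305) lies in the station under the pink-lidded jar. The purple board (445,510) and the orange board (675,265) are off the station, so they are decoys. The slide direction is image left, towards the black end stop at (228,275). Next I'll fit the geometry.

```bash
cat > fit.py <<'E'
from h import *
def fit(rng=(120,330,110,260)):
    im=imaging.get_image("top"); D=im["depth"]; px=im["pixels"].astype(int)
    K=im["mtx"];v,u=np.mgrid[rng[2]:rng[3],rng[0]:rng[1]]
    uv=np.c_[u.ravel(),v.ravel()].astype(np.float64)
    s=cv2.undistortPoints(uv[:,None],K,np.zeros(5))[:,0]; d=s.copy()
    for _ in range(20): s=d/(1+im["k1"]*(s**2).sum(1))[:,None]
    z=D[v,u].ravel(); P=(np.c_[s,np.ones(len(s))]*z[:,None]-im["t"])@im["R"]
    c=px[v,u].reshape(-1,3); b,g,r=c.T
    near=(np.abs(P[:,0]-570)<120)&(np.abs(P[:,1])<230)&(z>0)
    wood=near&(r-b>35)&(r>80)&(np.abs(P[:,2]-50)<14)
    white=near&(c.min(1)>175)&(np.abs(P[:,2]-36)<9)
    return im,P,wood,white
E
python3 - <<'E'
from fit import *
np.set_printoptions(precision=1,suppress=True)
im,P,w,g=fit()
W=P[w];G=P[g]
print(len(W),len(G),np.median(W[:,2]),np.median(G[:,2]))
r=cv2.minAreaRect(W[:,:2].astype(np.float32)); print("board",r)
r=cv2.minAreaRect(G[:,:2].astype(np.float32)); print("guides",r)
a=np.arctan2(*(np.sort(cv2.boxPoints(r),0)[0]*0+[0,1])) 
# guide lines: split
C=np.array(r[0]);
_,_,vt=np.linalg.svd(G[:,:2]-C,full_matrices=False);e=vt[0]*np.sign(vt[0][1]);n=np.array([-e[1],e[0]])
q=(G[:,:2]-C)@n
for m in (q>20,q<-20):
    l=cv2.fitLine(G[m][:,:2].astype(np.float32),cv2.DIST_HUBER,0,.01,.01).ravel();print("guide",m.sum(),l, (l[2:]-C)@n)
    x=(G[m][:,:2]-C)@e;print("ext",x.min(),x.max())
print(e,C,"wood x",np.percentile((W[:,:2]-C)@e,[0,1,99,100]),"y",np.percentile((W[:,:2]-C)@n,[0,1,99,100]))
E
```

```text
1468 441 53.970387815030534 36.1448934366381
board ((518.4081420898438, 49.76911926269531), (199.9796905517578, 310.12811279296875), 49.317481994628906)
guides ((577.4696655273438, 62.03997802734375), (356.89788818359375, 119.6166763305664), 79.15367889404297)
guide 232 [  0.2   1.  520.5  63. ] 55.840845029018254
ext -180.09575081658375 160.7358010855753
guide 209 [  0.2   1.  632.1  48.4] -56.28430761423639
ext -175.93403726230895 180.05837202825708
[0.2 1. ] [577.5  62. ] wood x [-146.1 -143.6   33.7  136.5] y [-115.6  -52.6   48.5  144.6]
```

The geometry checks out: wood top is at z 54, guides at z 36 and 357 mm long, board length 178–180 mm, and the board is about 106 mm short of home. Now I'll approach behind it.

```bash
cat > geo.py <<'E'
from fit import *
from scipy.spatial.transform import Rotation as Rn
import json
def st(x,y,z): 
    g=json.load(open("g.json"));e=np.array(g["e"]);n=np.array([-e[1],e[0]])
    return np.r_[np.array(g["o"])+x*e+y*n,z]
E
python3 - <<'E'
from geo import *
np.set_printoptions(precision=3,suppress=True)
im,P,w,g=fit();G=P[g][:,:2];C=np.array(cv2.minAreaRect(G.astype(np.float32))[0])
_,_,vt=np.linalg.svd(G-C);e=vt[0]*np.sign(vt[0][1])
for _ in range(2):
    n=np.array([-e[1],e[0]]);q=(G-C)@n;L=[cv2.fitLine(G[m].astype(np.float32),cv2.DIST_HUBER,0,.01,.01).ravel() for m in (q>20,q<-20)]
    e=sum(l[:2]*np.sign(l[1]) for l in L);e/=np.linalg.norm(e)
n=np.array([-e[1],e[0]]);C=C+n*np.mean([(l[2:]-C)@n for l in L])
o=C+50*e; json.dump(dict(e=e.tolist(),o=o.tolist()),open("g.json","w"));print("e",e,"o",o,[l[:2] for l in L])
for s in (1,-1):
    y=np.r_[-n*s,0]; z=np.array([0,0,-1.]); x=np.cross(y,z); rv=Rn.from_matrix(np.c_[x,y,z]).as_rotvec()
    j=[kinematics.ik(st(-226,0,h),rv) for h in (160,34)]+[kinematics.ik(st(-100,0,34),rv)]
    print(s,rv,*j)
E
```

```text
e [0.189 0.982] o [586.876 110.957] [array([0.191, 0.982], dtype=float32), array([0.188, 0.982], dtype=float32)]
1 [2.422 2.    0.   ] [-0.442  0.473  0.75   1.937 -0.411  0.889  0.329] [-0.211  0.628  0.453  1.981 -0.451  0.632  0.346] [-0.46   0.652  0.494  1.951 -0.49   0.658  0.153]
-1 [ 2.    -2.422 -0.   ] [-0.766  0.819  1.347  1.953 -0.893  1.154 -2.383] [-0.729  1.152  1.331  2.009 -1.269  1.193 -2.162] [ 0.033  0.613 -0.147  1.918  0.145  0.621  2.746]
```

Run:
```python
from geo import *
np.set_printoptions(precision=2,suppress=True)
rv=np.array([2.422,2.0,0]); e=(st(1,0,0)-st(0,0,0))
n=np.array([-e[1],e[0],0]);z=np.array([0,0,-1.]);y=-n;rv=Rn.from_matrix(np.c_[np.cross(y,z),y,z]).as_rotvec()
jaws.clamp()
ctrl.move_to(st(-228,0,230),rv); ctrl.line_to(st(-228,0,75),vel=150)
s=sense();print(s["clock"],s["tcp_pos"],st(-228,0,75),s["force"])
im=imaging.get_image("scene");cv2.imwrite("pics/s2.png",cv2.resize(im["pixels"][170:300,220:400],(792,572),interpolation=cv2.INTER_CUBIC))
```

```text
5.4917 [ 544.42 -113.13   75.8 ] [ 543.74 -112.92   75.  ] [ 0.52 -0.18  1.64]
```

View pics/s2.png

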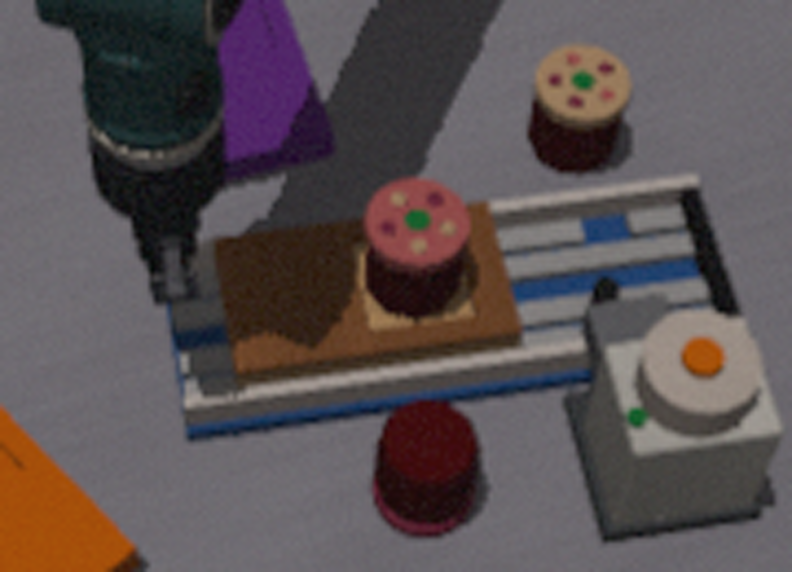

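The shut fingertips at (175,290) are centred behind the brown board's rear face at (225,310), with a clear gap. I'll lower them and push, watching the force.

Run:
```python
from geo import *
np.set_printoptions(precision=1,suppress=True)
e=st(1,0,0)-st(0,0,0);o=st(0,0,0)
ctrl.line_to(st(-228,0,34),vel=80)
f0=np.array(sense()["force"])
def rep(x):
    s=sense();f=np.array(s["force"])-f0;p=np.array(s["tcp_pos"])
    print(x,round(s["clock"],2),"x",round((p-o)@e,1),"z",p[2].round(1),"push",round(-f@e,1),f); return -f@e
for x in (-210,-190,-170,-150,-130,-118): ctrl.line_to(st(x,0,34),vel=50); F=rep(x)
for x in np.arange(-115,-90,3):
    ctrl.line_to(st(x,0,34),vel=25); F=rep(x)
    if F>14: break
im,P,w,g=fit();W=P[w];W=W[np.abs((W-o)@e)<250]
imaging.get_image("scene");print(np.median(W[:,2]))
im=imaging.get_image("scene");cv2.imwrite("pics/s3.png",cv2.resize(im["pixels"][170:300,220:400],(792,572),interpolation=cv2.INTER_CUBIC))
```

```text
-210 6.72 x -209.5 z 34.1 push 0.3 [-0.7 -0.2 -0.3]
-190 7.27 x -189.4 z 34.1 push 1.6 [ 0.3 -1.7 -0.1]
-170 7.82 x -169.7 z 34.0 push 2.9 [-0.6 -2.9  1.6]
-150 8.37 x -149.8 z 34.0 push 3.0 [-0.7 -2.9  1.9]
-130 8.92 x -129.7 z 34.0 push 2.5 [-0.8 -2.4  0.7]
-118 9.31 x -117.7 z 34.0 push 2.1 [ 0.5 -2.3  1.6]
-115 9.57 x -115.4 z 34.0 push 3.2 [-0.9 -3.1  1.8]
-112 9.84 x -112.3 z 33.9 push 4.8 [-1.  -4.7  2.1]
-109 10.11 x -109.0 z 34.0 push 4.2 [-1.  -4.1  1.6]
-106 10.38 x -105.8 z 34.0 push 3.9 [-0.7 -3.8  1. ]
-103 10.64 x -101.5 z 33.8 push 0.2 [ 1.  -0.4  0.8]
-100 10.91 x -99.6 z 33.8 push 0.4 [-0.7 -0.3 -0.2]
-97 11.18 x -96.7 z 33.9 push 1.4 [-0.8 -1.2 -1.5]
-94 11.44 x -95.3 z 34.0 push 5.3 [-0.9 -5.2 -0.9]
-91 11.71 x -95.3 z 34.0 push 10.6 [ -3.1 -10.2  -0.4]
45.8045623367349
```

View pics/s3.png

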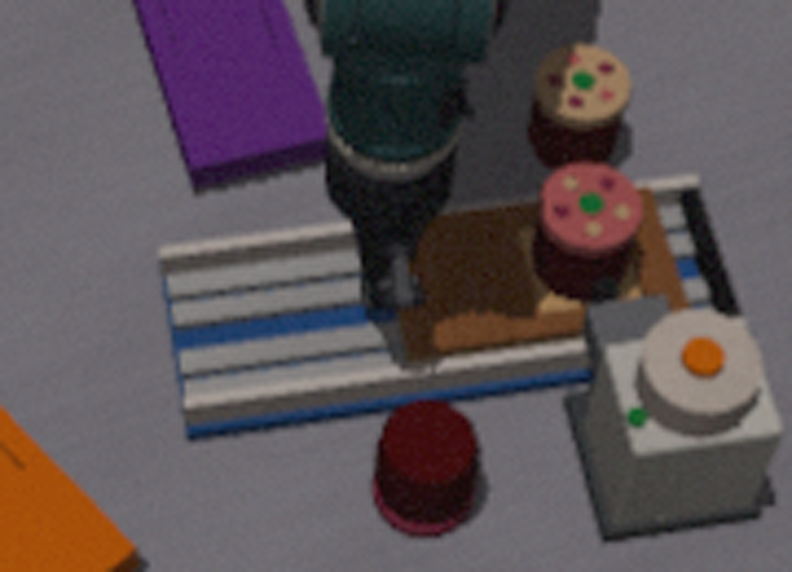

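The board has dropped: its top is at z 45.8 against 46 expected. It is at a hard stop, and the jar still stands at (590,240). I'll retract backwards and up, then verify.

Run:
```python
from geo import *
np.set_printoptions(precision=1,suppress=True)
e=st(1,0,0)-st(0,0,0);o=st(0,0,0)
ctrl.line_to(st(-130,0,34),vel=60); ctrl.line_to(st(-160,0,230),vel=150)
im,P,w,g=fit();n=np.array([-e[1],e[0],0])
W=P[w];q=np.c_[(W-o)@e,(W-o)@n,W[:,2]];k=(abs(q[:,1])<55)&(abs(q[:,0])<110);q=q[k]
print("x",np.percentile(q[:,0],[1,99]),"z",np.median(q[:,2]))
for m in (q[:,0]<-50,q[:,0]>60,q[:,1]>25,q[:,1]<-25): print(m.sum(),np.median(q[m,2]))
for d in spotter.find_in("top","jar")[:2]: p=at_d(im,d["uv"]); print("jar",d["p"],(p-o)@e,(p-o)@n,p[2])
print(sense()["clock"],sense()["force"])
im=imaging.get_image("scene");cv2.imwrite("pics/s4.png",cv2.resize(im["pixels"][170:300,220:400],(792,572),interpolation=cv2.INTER_CUBIC))
```

```text
x [-83.1  92.9] z 45.76724679006678
244 45.87500538672937
276 46.06534140426763
286 45.57820026867364
406 45.82628572056447
jar 0.77 22.733654822078556 -0.6676557899217928 111.20154253039502
14.2333 [-0.9 -0.3  0.3]
```

View pics/s4.png

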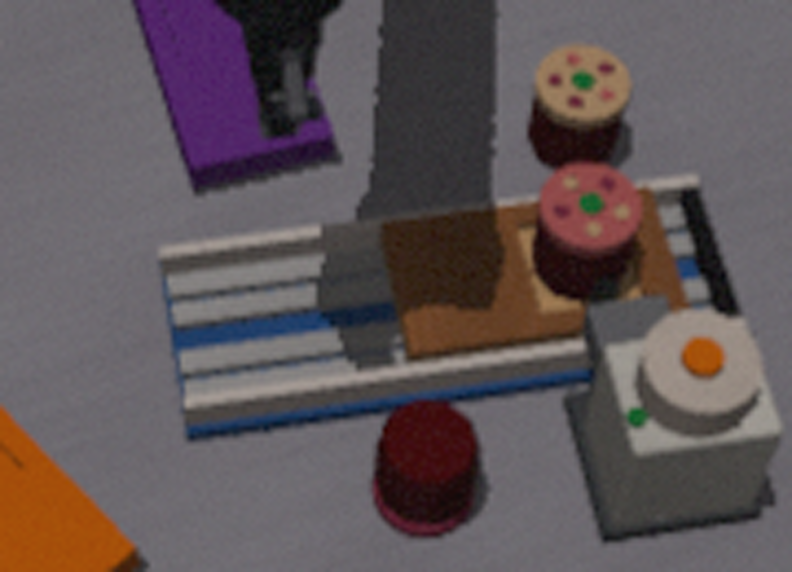

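The board lies level in the notches with its top at z ≈ 46, its middle about +4 mm past home at the hard stop. The jar stands in its recess at (590,235), the neighbouring jars have not moved, and the gripper is clear.

```bash
python3 -c "
from station import hand_in
print(hand_in())"
```

```text
the job is handed in; nothing more can be done
None
```

The job is handed in: the board was pushed home and dropped level into the notches, the jar was never touched and still stands in its recess, and the gripper is clear with nothing around the station disturbed.

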